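# Clamp a test bar until the torque-limiting knob slips

## Task

Set up the long aluminium test bar for a scratch test: lay it flat on the table of the bench clamp with one end under the ram, so that the pad will come down fully on the last third of the bar, and let go of it. Then tighten the clamp by turning the black torque-limiting knob on top clockwise until it slips, and stop at once, within 30 degrees of slipping, leaving the bar clamped. Leave the other things on the desk alone.

Things in the scene. Friction and masses are not known exactly. Their poses are not given: they have to be found in the camera images.
- clamp: Bench clamp for test bars, fixed: cream cast C-frame on a foot 176 x 130 mm, with a column (46 wide, x = 47 to 81 mm) at one end, an overarm, and an upright ram through the overarm's free end. Origin: on the ram's axis at desk height; +x points level from the ram to the column, -x to the open front, z up. On the axis, bottom to top: table, ram, overarm, hub, knob.
- clamp_table: The clamp's flat steel table, fixed: plate 6 thick, top 30 mm above the desk, open at the front and both sides. Origin: on the ram's axis at the plate's underside. Axes as the clamp: it reaches from x = -87 to +43 and y = -55 to +55 mm.
- overarm_end (a point): Round free end of the overarm, 34 across, on the ram's axis; the overarm (34 wide) fills the heights 70 to 96 mm. The point is its underside, 70 mm above the desk. The steel ram with a flat round pad 12 across hangs from it and does not rotate; at the start the pad clears the top of the bar, once that lies on the table, by some 1.5 to 6 mm, which differs each time. Axes as the clamp.
- hub_mid (a point): Hub under the knob: plain steel barrel 22 across, 26 high (106 to 132 mm above the desk), dark line down its side. Point: its centre, on the ram's axis; turns with it about z. Clockwise from above drives the ram down 10 mm a turn; it keeps its height and stays where it is left. Driven by the wider knob above it; forced round directly it has no torque limit.
- knob_grip (a point): Torque-limiting knob: black ribbed cylinder 30 across, 26 high, 136 to 162 mm above the desk, 4 mm above the hub; white line. Point: its centre; turns with it. It takes the hub along (0.13 N m running free); once the pad bears, torque climbs within 0.3 to 1 rad to 0.24 N m and the knob slips: hub stands, torque stays level. x axes of knob and hub agree until it slips; both stay when let go.
- bar_mid (a point): Test bar to be clamped: loose, plain aluminium, 120 x 25 mm and 8 to 12 mm thick, about 80 g, the longest of the samples, lying flat on the desk. The point is its centre, half-way up; its x axis is the long one. Both ends are alike.
- oak_block: Bystander: an oak sample block, 60 x 25 x 16 mm, loose on the desk, to be left alone. Origin at the centre of its underside.
- brass_disc: Bystander: a brass sample disc, 28 x 28 x 10 mm, loose on the desk, to be left alone. Origin at the centre of its underside.
- phone: Bystander: a black phone, 160 x 75 x 8 mm, loose on the desk, to be left alone. Origin at the centre of its underside.
- slide_box: Bystander: an opened blue slide box, 80 x 72 x 7 mm, loose on the desk, to be left alone. Origin at the centre of its underside.
- petri_dish: Bystander: a closed petri dish, 92 x 92 x 16 mm, loose on the desk, to be left alone. Origin at the centre of its underside.
- dropper_bottle: Bystander: an amber dropper bottle, 34 x 34 x 85 mm, loose on the desk, to be left alone. Origin at the centre of its underside.
- notebook: Bystander: a wire-bound notebook, 205 x 150 x 11 mm, loose on the desk, to be left alone. Origin at the centre of its underside.
There are look-alikes about, which are no part of the job. Leave any orange or yellow look-alike of the clamp alone.

How it is judged:
On the way, in this order (a step that is already met when the one before it is completed fails the run):
1. the bar lies flat on the clamp's table under the ram and has been let go (z of bar_mid in the frame of clamp between 0.032 and 0.038 m and angle between bar_mid's own z axis and vertical below 0.06 rad and y of knob_grip in the frame of bar_mid between -0.0075 and 0.0075 m and x of knob_grip in the frame of bar_mid between -0.055 and 0.055 m and (x of knob_grip in the frame of bar_mid above 0.019 m or x of knob_grip in the frame of bar_mid below -0.019 m) and contact force between the fingers and bar below 0.2 N), for 0.2 s.
2. the ram clamps the bar on the table and the knob has slipped (z of bar_mid in the frame of clamp between 0.032 and 0.038 m and angle between bar_mid's own z axis and vertical below 0.06 rad and y of knob_grip in the frame of bar_mid between -0.0075 and 0.0075 m and x of knob_grip in the frame of bar_mid between -0.055 and 0.055 m and (x of knob_grip in the frame of bar_mid above 0.019 m or x of knob_grip in the frame of bar_mid below -0.019 m) and contact force between bar and clamp_table above 45 N and angle between the x axis of knob_grip and the x axis of hub_mid, either way round above 0.06 rad), for 0.2 s.
At the end, for the whole second after the job is handed in: The bar rests flat on the clamp table (middle 32 to 38 mm above the desk, tilt under 0.06 rad), the ram axis within 7.5 mm of its centre line and 19 to 55 mm from its middle, clamped with over 45 N (the knob slips at about 70 N); the knob has slipped by 0.06 to 0.55 rad against the hub (all of step 2 and linear speed of bar below 0.01 m/s); the robot touches nothing.
It fails at once if the bar clamped or pressed on the table with more than 110 N (the hub forced round past the knob) (contact force between bar and clamp_table above 110 N).
It fails at once if the knob turned on after it had slipped, by more than 0.55 rad in all (angle between the x axis of knob_grip and the x axis of hub_mid, either way round above 0.55 rad).
It fails at once if another thing on the desk moved by more than 30 mm (distance of any of oak_block, brass_disc, phone, slide_box, petri_dish, dropper_bottle, notebook from where it was at the start of the episode above 0.03 m).
It also fails if it takes over 72 s, if anything falls off the work surface, if the arm or the gripper's body presses on something with over 40 N, if the wrist force passes 120 N, or if a joint passes its speed limit or range.

## Robot

A 7-joint arm with a two-finger parallel gripper is mounted at the origin on the work surface. World frame = base frame: x ahead of the robot, y to its left, z up, the work surface at z = 0. Lengths are in m, angles in rad, forces in N, time in s.
With the tool pointing down it reaches from about 0.4 to 0.9 m from the base axis. Payload 5.6 kg.
Tool frame: the origin (TCP) lies midway between the tips of the shut fingers; the grasp point (between the pads) lies 19 mm behind it; z points along the fingers, y is the direction in which the jaws open and shut (so a half turn about z gives the same grasp; the last joint's range is limited). The gripper opens to 92 mm and grips with 3 to 60 N. Pads are 20 mm wide; open, the fingers measure 128 mm over their backs; the gripper's body (75 mm by 189 mm) begins 69 mm behind the grasp point.
Start: joints at [1.163, 0.468, -0.012, 1.603, 0.006, 1.071, -0.056], TCP at [0.232, -0.607, 0.215] pointing down, gripper open.
Joint ranges: [-2.53, 2.53], [-0.31, 2.02], [-1.57, 1.55], [0.28, 2.44], [-1.29, 4.43], [0.15, 1.84], [-2.92, 2.92]. Speed limits (rad/s): [2.57, 2.57, 3.14, 3.14, 3.14, 3.14, 3.14].

## Interface

Orientations are given as a unit quaternion [w, x, y, z].
In Python, from plant import robot, eyes, ticket gives the robot as it stands.
- The arm moves only by the tool send_rows, never from a script. Its argument "series" is a list of rows, each a list of 3 entries, a list of its own where there are three numbers: the turn, a rotation vector about the tool's x, y, z in degrees, then the shift along the tool's x, y, z in m, then the finger opening in m, from 0 to 0.0919. A call has 1 to 12 rows; each row shifts and turns the commanded pose from where the row before left it, along the tool's axes as they then stand; what a row does not reach is not made up. A row lasts 1/12 s, in which the tool goes at most 41.7 mm and 7.16 degrees, less where a joint would pass 70% of its speed; a pose out of reach is approached as far as the arm can. A call with a gripper value outside its range is refused whole. The fingers move at their own pace and stop on an object; "squeeze" is the grip in N (left out, the last holds). Time passes only in rows, so rows that do not move let the fingers close. It gives the time, the measured TCP pose, the force and the opening at its end, in the units of the state.
- robot.get_state(): the state, without advancing time (a new reading comes with each control period).
- eyes.get_image(name): name is "scene" or "top" or "wrist"; returns (picture, depth): 384x512x3 uint8, red, green, blue; 384x512 float32, m along the optical axis (not along the pixel's ray), 0 where there is no reading.
- eyes.calibration(name): a dict with "K" (3x3 intrinsics, pixels), "R" (3x3) and "t" (3): a world point X has camera coordinates R X + t. Camera axes: x right, y down, z forward; pixel columns grow to the right and rows downward; lengths in m; the calibration is good to about 2 mm. A picture is of the moment at which its call begins: read the wrist's pose just before it. calibration takes no time and is no camera call; for the wrist camera it gives the pose at the moment of the call.
- ticket.sign_off(): hands the job in, once; it reports no verdict.
The state is a dict: "time_s": time; "joint_pos": joint angles; "dq": joint speeds; "tau": joint torques, N m; "tcp_pos": TCP position; "tcp_rot": TCP orientation; "wrist_force": force on the tool from outside, world axes, zero at the start; "wrist_torque": the same for the moment, N m; "grip_width": finger opening in m.
Only numpy, scipy, OpenCV 4.12 (cv2) and the standard library are available. Lean on these libraries where they do the work, as an engineer would, in place of code of your own. Each camera call takes 0.05 s, during which the arm holds its last target. There are 200 camera calls.

## Working session

There is one attempt and no reset: what is moved stays moved. The work goes in short steps, Python scripts to look and compute and a tool call to move; the robot and the scene stay as the last step left them, time stands still between calls to the robot, and variables do not carry over. Pictures are saved under pics/ and viewed, about 8 in all and at most 12, crops included, and the job is handed in when it is done.

Besides the shell and the picture viewer there is one more tool, called after "Request:" by a JSON object that holds its "method" and its "body". send_rows: Moves the arm, as the interface text tells. Its arguments: {"type":"object","properties":{"series":{"type":"array"},"squeeze":{"type":"number"}},"required":["series"]}

```bash
ls; mkdir -p pics; python3 - <<'E'
from plant import robot, eyes
import cv2,numpy as np
s=robot.get_state();print(s)
for n in("scene","top"):
    im,d=eyes.get_image(n);cv2.imwrite(f"pics/{n}0.png",im[...,::-1]);np.savez(f"{n}0.npz",im=im,d=d,**eyes.calibration(n))
E
```

```text
pics
{'time_s': 0.0, 'joint_pos': array([ 1.16299376,  0.4683996 , -0.0116008 ,  1.60363833,  0.00603409,
        1.07141888, -0.0563007 ]), 'dq': array([ 7.39222686e-05,  1.75685077e-03, -9.03230327e-04, -3.06812916e-04,
        8.91797217e-04, -3.02307500e-04,  5.68425524e-04]), 'tau': array([-6.92684844e-04, -5.20578611e+01, -1.27176478e-02, -2.43750536e+01,
       -5.65595878e-02,  1.73620367e-02,  1.57051845e-04]), 'tcp_pos': array([ 0.23160489, -0.60669247,  0.21361974]), 'tcp_rot': array([-8.82370419e-04,  9.83415082e-01,  1.81366862e-01, -2.42853308e-04]), 'wrist_force': array([-0.55812621, -0.52385683,  0.30819595]), 'wrist_torque': array([-0.03060775, -0.0120631 ,  0.03611942]), 'grip_width': 0.09207209802511852}
```

View pics/scene0.png

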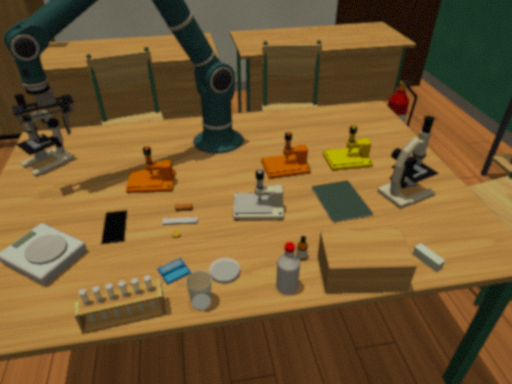

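View pics/top0.png

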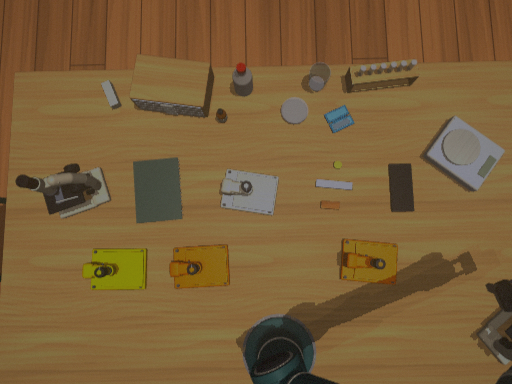

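The top view shows the cream clamp at (249,192), with its column on the left and open front on the right. Orange and yellow look-alikes are at (200,267), (368,261) and (118,270). The bar candidates are the pale bar at (334,185), the oak block at (330,205) and a pale block at (110,95). The pale bar near the clamp fits because it is about 37 px ≈ 120 mm long. I'll measure both and enlarge a crop to confirm.

```bash
cat >h.py <<'E'
import numpy as np,cv2
def cloud(d,K,R,t):
    v,u=np.indices(d.shape); p=np.stack([(u-K[0,2])/K[0,0]*d,(v-K[1,2])/K[1,1]*d,d],-1)
    return (p-t)@R
def rect(P): # minAreaRect in mm of xy
    return cv2.minAreaRect((P[:,:2]*1000).astype(np.float32))
E
python3 - <<'E'
from h import *
z=np.load("top0.npz");im=z['im'];X=cloud(z['d'],z['K'],z['R'],z['t'])
def box(r0,r1,c0,c1,lo,hi):
    P=X[r0:r1,c0:c1].reshape(-1,3);P=P[(P[:,2]>lo)&(P[:,2]<hi)];return P
for n,a in dict(bar=(175,194,308,360,.005,.03),eraser=(75,112,98,124,.006,.1),oak=(198,212,315,345,.008,.04),foot=(165,220,215,285,.01,.2),arm=(165,220,215,285,.08,.105),knob=(165,220,215,285,.145,.2),table=(165,220,245,285,.01,.04)).items():
    P=box(*a);print(n,len(P),rect(P),np.median(P,0).round(4))
print(X[250,30:450:100,2], X[185:188,325:345:5,2])
np.set_printoptions(linewidth=250)
print((X[168:218:2,218:284:3,2]*1000).astype(int))
a=cv2.resize(im[160:225,210:365],None,fx=5,fy=5,interpolation=cv2.INTER_CUBIC);cv2.imwrite("pics/crop1.png",a[...,::-1])
E
```

```text
bar 308 ((534.4759521484375, -193.0928955078125), (58.55170440673828, 170.24688720703125), 4.017855644226074) [ 0.5294 -0.193   0.0098]
eraser 318 ((859.1973876953125, 557.7080078125), (118.56797790527344, 83.85292053222656), 0.4901190400123596) [0.8471 0.5452 0.0336]
oak 143 ((461.4148254394531, -178.6016387939453), (59.89431381225586, 25.333045959472656), 84.11925506591797) [ 0.4619 -0.1782  0.0163]
foot 2140 ((520.4491577148438, 81.75308990478516), (175.60911560058594, 152.90963745117188), 80.11103057861328) [0.5022 0.0832 0.03  ]
arm 305 ((514.6873779296875, 120.47039794921875), (97.69577026367188, 45.96772003173828), 78.33905792236328) [0.5142 0.1346 0.0936]
knob 87 ((509.38372802734375, 89.17100524902344), (28.371047973632812, 28.34961700439453), 51.265464782714844) [0.5096 0.0881 0.1619]
table 1155 ((511.6361083984375, 43.18259811401367), (108.55191802978516, 157.39083862304688), 89.31907653808594) [0.5005 0.0445 0.0294]
[-0.00014681  0.01804485  0.00322903  0.00097992  0.00439111] [[ 0.01181889  0.01410651  0.01596571  0.01210342]
 [ 0.00816569  0.00861137  0.00894902  0.0068
[... 2183 characters left out ...]
   36    7   -1    2]
 [  -2   24   26   22   24   22   25   28   26   29   35   31   34   30   30   30   33   31   31   -3   -2    0]
 [  -1    0    1    1   21   25   26   21   24   24   22   30   35   28   28   29   30   30   31   -2    2    0]
 [  -1    0    0    0    2    0    0    1   21   24   26   26   20   23   29   26   29   30   23    4    0    2]
 [   1    1    0    0   -4    0    1    0    0    1    2    1   11   19   26   26   23   28   23    0   -1    3]
 [   4    0    4    3    5    4    0    5   -2    1    2    4    0    3    0    1   -3   21   25    3    0    3]
 [   2   -3   -1    1   -3   -2    0   -1    0   -2    0   -7    0    2    5    1    0    1    0    4    0   -3]]
```

View pics/crop1.png

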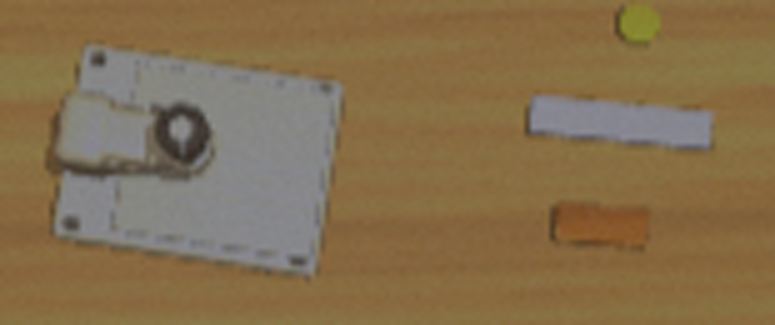

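The crop confirms it: the cream clamp has its knob at crop (180,132) and its open front to the right. The plain pale bar runs (527–712, 122), with the oak block below it and the brass disc above. Next I'll fit the poses and plan the hover.

```bash
cat >>h.py <<'E'
from scipy.spatial.transform import Rotation as Ro
def pose(s):
    q=s['tcp_rot'];R=Ro.from_quat([q[1],q[2],q[3],q[0]]).as_matrix();return np.array(s['tcp_pos']),R
def plan(s,xyz,psi):
    "shift first (tool axes now), then turn about tool z; psi deg=heading of tool x"
    p,R=pose(s);now=np.degrees(np.arctan2(R[1,0],R[0,0]))
    print("tcp",p.round(4),"psi",now.round(2),"tilt",R[:,2].round(4),"shift",(R.T@(np.array(xyz)-p)).round(4),"turn z",round((now-psi+180)%360-180,2))
E
python3 - <<'E'
from h import *
from plant import robot
z=np.load("top0.npz");im=z['im'].astype(int);K,R,t=z['K'],z['R'],z['t'];X=cloud(z['d'],K,R,t)
def onplane(uv,h):
    uv=np.atleast_2d(uv);r=np.c_[(uv-K[[0,1],2])/K[[0,1],[0,1]],np.ones(len(uv))]@R;c=-R.T@t
    return c+r*((h-c[2])/r[:,2])[:,None]
m=(im[...,2]>im[...,0]-10)&(im.sum(2)>330);m[:170]=0;m[200:]=0;m[:,:305]=0;m[:,362:]=0
v,u=np.nonzero(m);P=onplane(np.c_[u,v].astype(float),.010);print("bar",len(P),rect(P),P.mean(0))
print("median z",np.median(X[m][:,2]))
k=X[165:215,215:285].reshape(-1,3);k=k[k[:,2]>.15];print("knob",k[k[:,2]<.3].mean(0))
plan(robot.get_state(),[.529,-.20,.20],85)
E
```

```text
bar 246 ((529.0308837890625, -194.27926635742188), (116.66487884521484, 22.791963577270508), 83.3370590209961) [ 0.5290132 -0.1942591  0.01     ]
median z 0.010433942583679806
knob [0.50915665 0.08837765 0.16170414]
tcp [ 0.2317 -0.6068  0.2138] psi 20.9 tilt [-7.0e-04  1.4e-03 -1.0e+00] shift [ 0.4229 -0.2739  0.0141] turn z -64.1
```

Request:
{"method": "send_rows", "body": {"series": [[[0,0,0],[0.03,-0.0195,0],0.06],[[0,0,0],[0.03,-0.0195,0],0.06],[[0,0,0],[0.03,-0.0195,0],0.06],[[0,0,0],[0.03,-0.0195,0],0.06],[[0,0,0],[0.03,-0.0195,0],0.06],[[0,0,0],[0.03,-0.0195,0],0.06],[[0,0,0],[0.03,-0.0195,0],0.06],[[0,0,0],[0.03,-0.0195,0],0.06],[[0,0,0],[0.03,-0.0195,0],0.06],[[0,0,0],[0.03,-0.0195,0],0.06],[[0,0,0],[0.03,-0.0195,0],0.06],[[0,0,0],[0.03,-0.0195,0],0.06]], "squeeze": 30}}

```text
time_s: 1.1
tcp_pos: [0.4852, -0.2586, 0.2144]
tcp_rot: [-0.0, 0.983, 0.181, -0.0]
wrist_force: [0.9, -0.4, -0.7]
grip_width: 0.06
```

Request:
{"method": "send_rows", "body": {"series": [[[0,0,0],[0.03,-0.0195,0],0.06],[[0,0,0],[0.03,-0.0195,0],0.06],[[0,0,-6.4],[0,0,0],0.06],[[0,0,-6.4],[0,0,0],0.06],[[0,0,-6.4],[0,0,0],0.06],[[0,0,-6.4],[0,0,0],0.06],[[0,0,-6.4],[0,0,0],0.06],[[0,0,-6.4],[0,0,0],0.06],[[0,0,-6.4],[0,0,0],0.06],[[0,0,-6.4],[0,0,0],0.06],[[0,0,-6.4],[0,0,0],0.06],[[0,0,-6.4],[0,0,0],0.06]]}}

```text
time_s: 2.1
tcp_pos: [0.5265, -0.2024, 0.2142]
tcp_rot: [-0.0, 0.736, 0.677, -0.0]
wrist_force: [-1.0, -0.2, 0.2]
grip_width: 0.0601
```

```bash
python3 - <<'E'
from h import *
from plant import robot,eyes
s=robot.get_state();print(s['time_s'],s['joint_pos'].round(3))
plan(s,[.527,-.232,.2],85)
c=eyes.calibration("wrist");im,d=eyes.get_image("wrist");np.savez("w1.npz",im=im,d=d,**c)
cv2.imwrite("pics/w1.png",im[...,::-1])
E
```

```text
2.1 [ 0.65   0.365 -0.427  1.795  0.174  1.02   0.073]
tcp [ 0.5265 -0.2024  0.2142] psi 85.21 tilt [-8.e-04  2.e-04 -1.e+00] shift [-0.0295  0.003   0.0142] turn z 0.21
```

View pics/w1.png

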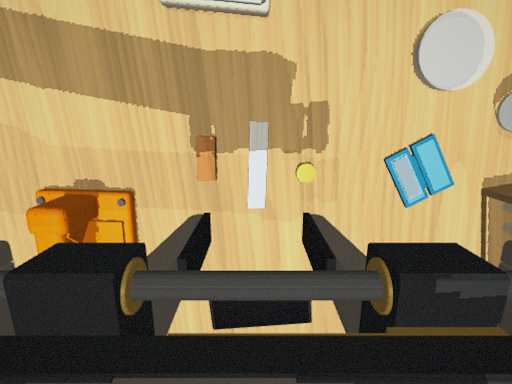

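The wrist view shows the bar from (259,122) to (257,208), partly in shadow. The oak block is at (206,158), the brass disc at (306,173), and the clamp edge is at the top. I'll measure the bar from this view.

```bash
cat >>h.py <<'E'
def onplane(uv,h,K,R,t):
    uv=np.atleast_2d(uv).astype(float);r=np.c_[(uv-K[[0,1],2])/K[[0,1],[0,1]],np.ones(len(uv))]@R;c=-R.T@t
    return c+r*((h-c[2])/r[:,2])[:,None]
E
python3 - <<'E'
from h import *
from plant import robot
z=np.load("w1.npz");im=z['im'].astype(int);K,R,t=z['K'],z['R'],z['t']
s=robot.get_state();p,Rt=pose(s);print("cam in tool",Rt.T@(-R.T@t-p))
m=np.zeros(im.shape[:2],np.uint8);sub=im[112:218,240:280];m[112:218,240:280]=(sub[...,2]>sub[...,0]-12)
n,l,st,_=cv2.connectedComponentsWithStats(m);i=1+st[1:,4].argmax();v,u=np.nonzero(l==i);print(st[i])
X=cloud(z['d'],K,R,t);h=np.median(X[l==i][:,2]);print("h",h)
r=rect(onplane(np.c_[u,v],.010,K,R,t));print(r)
E
```

```text
cam in tool [ 0.06640125  0.00070472 -0.17059089]
[ 248  122   20   86 1403]
h 0.010302501636233528
((528.7124633789062, -194.14349365234375), (117.5331802368164, 24.751235961914062), 84.14859008789062)
```

Request:
{"method": "send_rows", "body": {"series": [[[0,0,0.6],[-0.0295,0.001,0],0.06],[[0,0,0],[0,0,0.04],0.06],[[0,0,0],[0,0,0.04],0.06],[[0,0,0],[0,0,0.04],0.06],[[0,0,0],[0,0,0.04],0.06],[[0,0,0],[0,0,0.025],0.06],[[0,0,0],[0,0,0.015],0.06],[[0,0,0],[0,0,0.008],0.06],[[0,0,0],[0,0,0.002],0.06],[[0,0,0],[0,0,0],0.06]]}}

```text
time_s: 2.98
tcp_pos: [0.5253, -0.2318, 0.0046]
tcp_rot: [-0.0, 0.742, 0.671, -0.0]
wrist_force: [-0.1, -0.3, -0.3]
grip_width: 0.0599
```

Request:
{"method": "send_rows", "body": {"series": [[[0,0,0],[0,0,0],0.04],[[0,0,0],[0,0,0],0.03],[[0,0,0],[0,0,0],0.015],[[0,0,0],[0,0,0],0.015],[[0,0,0],[0,0,0],0.015],[[0,0,0],[0,0,0],0.015],[[0,0,0],[0,0,0],0.015],[[0,0,0],[0,0,0],0.015]], "squeeze": 30}}

```text
time_s: 3.65
tcp_pos: [0.5254, -0.2321, 0.005]
tcp_rot: [0.0, 0.741, 0.671, -0.0]
wrist_force: [-1.2, -0.6, 4.7]
grip_width: 0.0244
```

```bash
python3 - <<'E'
from h import *
from plant import robot
z=np.load("top0.npz");im=z['im'];K,R,t=z['K'],z['R'],z['t'];X=cloud(z['d'],K,R,t)
P=X[160:225,212:288].reshape(-1,3)
def sel(a,b):return P[(P[:,2]>a)&(P[:,2]<b)]
# clamp yaw: foot outline with pixels at ~foot/table height
m=((X[...,2]>.012)&(X[...,2]<.2)).astype(np.uint8);m[:160]=0;m[226:]=0;m[:,:212]=0;m[:,288:]=0
q=X[(m>0)&(X[...,2]<.04)]
print("foot/table",rect(q))
# colour crop clusters: foot edges, fit right edge & bottom edge lines
v,u=np.nonzero(m)
right=np.array([[u[v==r].max(),r] for r in range(180,210)]);bot=np.array([[c,v[u==c].max()] for c in range(230,268)])
top=np.array([[c,v[u==c].min()] for c in range(235,272)])
for n,e in(("front",right),("nearside",bot),("far",top)):
    w=onplane(e,.022,K,R,t);f=cv2.fitLine((w[:,:2]*1000).astype(np.float32),cv2.DIST_HUBER,0,.01,.01).ravel();print(n,np.degrees(np.arctan2(f[1],f[0])).round(2),f[2:])
a=sel(.085,.1);print("arm",rect(a),np.median(a,0))
s=robot.get_state();print(s['time_s'],s['grip_width']);p,_=pose(s);print(p)
E
```

```text
foot/table ((509.29791259765625, 83.70150756835938), (175.61114501953125, 130.26861572265625), 80.1040267944336)
front -9.96 [496.7684     -1.6403075]
nearside 80.42 [445.13312  87.88153]
far 80.26 [570.7975  70.2845]
arm ((518.4108276367188, 120.19026184082031), (97.54833984375, 45.04174041748047), 84.45105743408203) [0.51454871 0.13459739 0.093642  ]
3.65 0.024360806149320565
[ 0.52536901 -0.23210391  0.00503125]
```

Request:
{"method": "send_rows", "body": {"series": [[[0,0,0],[0,0,-0.025],0.015],[[0,0,0],[0,0,-0.025],0.015],[[0,0,0],[0.02,-0.0055,0],0.015],[[0,0,0],[0.0285,-0.0077,0],0.015],[[0,0,0],[0.0285,-0.0077,0],0.015],[[0,0,0],[0.0285,-0.0077,0],0.015],[[0,0,0],[0.0285,-0.0077,0],0.015],[[0,0,0],[0.0285,-0.0077,0],0.015],[[0,0,0],[0.0285,-0.0077,0],0.015],[[0,0,0],[0.0147,-0.004,0],0.015],[[0,0,4.2],[0,0,0],0.015],[[0,0,0],[0,0,0],0.015]]}}

```text
time_s: 4.65
tcp_pos: [0.49, -0.0203, 0.0545]
tcp_rot: [-0.0, 0.765, 0.644, -0.0]
wrist_force: [-0.1, -0.5, -1.7]
grip_width: 0.0243
```

```bash
python3 - <<'E'
from h import *
from plant import robot,eyes
s=robot.get_state();print(s['time_s'],s['wrist_force'],s['grip_width'])
plan(s,[.4904,-.0219,.055],80.1)
for n in("wrist","scene","top"):
    c=eyes.calibration(n);im,d=eyes.get_image(n);np.savez(n+"2.npz",im=im,d=d,**c)
    if n=="wrist":a=im
    if n=="scene":b=cv2.resize(im[150:240,200:330],None,fx=4,fy=4,interpolation=cv2.INTER_CUBIC)
cv2.imwrite("pics/2.png",np.hstack([cv2.resize(a[:,80:400],(320,360)),b[:,60:500]])[...,::-1])
E
```

```text
4.65 [-0.10976213 -0.50157207 -1.74691106] 0.024336147940991586
tcp [ 0.49   -0.0203  0.0545] psi 80.15 tilt [-3.e-04  2.e-04 -1.e+00] shift [-0.0015  0.0007 -0.0005] turn z 0.05
```

View pics/2.png

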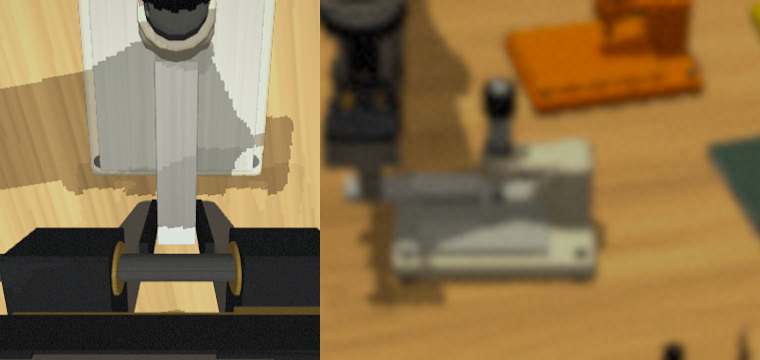

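The left panel (wrist) shows the bar held at (176,60–240), aligned with the overarm end and knob at (176,25). I'll check the line numerically before lowering.

```bash
python3 - <<'E'
from h import *
from plant import robot
z=np.load("wrist2.npz");X=cloud(z['d'],z['K'],z['R'],z['t']);im=z['im'].astype(int)
v,u=np.indices(z['d'].shape)
A=np.array([.5097,.0884]);a=np.radians(80.1);ux=np.array([np.cos(a),np.sin(a)]);uy=np.array([-ux[1],ux[0]])
C=np.stack([(X[...,:2]-A)@ux,(X[...,:2]-A)@uy,X[...,2]],-1)*1000
def st(n,m):
    p=C[m];print(n,len(p),"x",np.percentile(p[:,0],[1,99]).round(1),"y",np.percentile(p[:,1],[2,98]).round(1),"z",np.median(p[:,2]).round(1))
b=(C[...,2]>50)&(C[...,2]<68)&(abs(C[...,1])<30)&(C[...,0]<0)&(C[...,0]>-100)&(v<225)
st("bar",b)
p=C[b];print("bar yaw rel",np.degrees(np.polyfit(p[:,0],p[:,1],1)[0]).round(2))
st("arm",(C[...,2]>90)&(C[...,2]<99)&(v<100))
st("knobside",(C[...,2]>138)&(C[...,2]<160)&(v<100));st("hub",(C[...,2]>108)&(C[...,2]<130)&(v<100))
st("table",(C[...,2]>26)&(C[...,2]<34)&(C[...,0]<-20))
E
```

```text
bar 6318 x [-99.4 -13.2] y [-11.7  12.4] z 59.6
bar yaw rel 0.14
arm 1642 x [-15.6   4.5] y [-15.5  16.4] z 96.0
knobside 527 x [-14.8 -11.6] y [-7.6  8.3] z 141.5
hub 818 x [-10.   -2.8] y [-8.6 10.2] z 116.6
table 11243 x [-84.6 -20.6] y [-53.3  53.9] z 30.3
```

Bar, arm, knob and table all agree with the clamp frame to about 0.5 mm. Lowering now.

Request:
{"method": "send_rows", "body": {"series": [[[0,0,0],[-0.001,0,0.008],0.015],[[0,0,0],[0,0,0.006],0.015],[[0,0,0],[0,0,0.004],0.015],[[0,0,0],[0,0,0.0005],0.015],[[0,0,0],[0,0,0],0.015],[[0,0,0],[0,0,0],0.015]]}}

```text
time_s: 5.3
tcp_pos: [0.49, -0.0226, 0.0359]
tcp_rot: [-0.0, 0.766, 0.643, -0.0]
wrist_force: [-1.0, 0.0, -0.7]
grip_width: 0.0243
```

Request:
{"method": "send_rows", "body": {"series": [[[0,0,0],[0,0,0.0006],0.015],[[0,0,0],[0,0,0.0004],0.015],[[0,0,0],[0,0,0],0.015],[[0,0,0],[0,0,0],0.015]]}}

```text
time_s: 5.63
tcp_pos: [0.4902, -0.0226, 0.0352]
tcp_rot: [0.0, 0.765, 0.643, 0.0]
wrist_force: [0.6, 0.2, -2.1]
grip_width: 0.024
```

Request:
{"method": "send_rows", "body": {"series": [[[0,0,0],[0,0,0.0005],0.015],[[0,0,0],[0,0,0],0.015],[[0,0,0],[0,0,0],0.015]]}}

```text
time_s: 5.88
tcp_pos: [0.4902, -0.0226, 0.0348]
tcp_rot: [0.0, 0.765, 0.643, 0.0]
wrist_force: [-0.8, 0.5, 2.4]
grip_width: 0.0244
```

Request:
{"method": "send_rows", "body": {"series": [[[0,0,0],[0.004,0,0],0.015],[[0,0,0],[0.004,0,0],0.015],[[0,0,0],[0.004,0,0],0.015],[[0,0,0],[0,0,0],0.015]]}}

```text
time_s: 6.22
tcp_pos: [0.4927, -0.0102, 0.0349]
tcp_rot: [0.0, 0.765, 0.644, 0.0]
wrist_force: [-0.3, -1.6, 4.8]
grip_width: 0.0244
```

Light contact with the table (3–5 N) and nothing pushing back against the ram. Continuing inward.

Request:
{"method": "send_rows", "body": {"series": [[[0,0,0],[0.004,0,0],0.015],[[0,0,0],[0.004,0,0],0.015],[[0,0,0],[0.005,0,0],0.015],[[0,0,0],[0.005,0,0],0.015],[[0,0,0],[0.004,0,0],0.015],[[0,0,0],[0,0,0],0.015],[[0,0,0],[0,0,0],0.015]]}}

```text
time_s: 6.8
tcp_pos: [0.4964, 0.0111, 0.035]
tcp_rot: [0.0, 0.765, 0.644, 0.0]
wrist_force: [-0.4, -2.1, 7.3]
grip_width: 0.0243
```

Request:
{"method": "send_rows", "body": {"series": [[[0,0,0],[0,0,0],0.03],[[0,0,0],[0,0,0],0.045],[[0,0,0],[0,0,0],0.05],[[0,0,0],[0,0,0],0.05],[[0,0,0],[0,0,0],0.05]]}}

```text
time_s: 7.22
tcp_pos: [0.4957, 0.0112, 0.0343]
tcp_rot: [-0.0, 0.765, 0.644, -0.0]
wrist_force: [1.0, -0.9, 0.7]
grip_width: 0.0499
```

```bash
cat > chk.py <<'E'
from h import *
from plant import robot,eyes
import sys
c=eyes.calibration("wrist");im,d=eyes.get_image("wrist");np.savez(sys.argv[1]+".npz",im=im,d=d,**c);z=c
X=cloud(d,z['K'],z['R'],z['t']);v,u=np.indices(d.shape)
A=np.array([.5097,.0884]);a=np.radians(80.1);ux=np.array([np.cos(a),np.sin(a)]);uy=np.array([-ux[1],ux[0]])
C=np.stack([(X[...,:2]-A)@ux,(X[...,:2]-A)@uy,X[...,2]],-1)*1000
b=(C[...,2]>35.5)&(C[...,2]<48)&(abs(C[...,1])<20)&(C[...,0]<-15)&(C[...,0]>-115)
p=C[b];print("bar",len(p),"x",np.percentile(p[:,0],[1,99]).round(1),"y",np.percentile(p[:,1],[2,98]).round(1),"z",np.median(p[:,2]).round(1),"yaw",np.degrees(np.polyfit(p[:,0],p[:,1],1)[0]).round(2))
s=robot.get_state();print(s['time_s'],s['tcp_pos'],s['wrist_force'].round(1),s['grip_width'],s['joint_pos'].round(2))
cv2.imwrite(f"pics/{sys.argv[1]}.png",im[...,::-1])
E
python3 chk.py w3
```

```text
bar 5063 x [-98.9 -19.2] y [-12.7  11.2] z 40.3 yaw -0.07
7.2667 [0.49577528 0.01110703 0.03438585] [-0.   0.1  0. ] 0.05029907461503932 [ 0.19  0.52 -0.34  2.08  0.3   0.59 -0.53]
```

The bar is lying flat on the table and let go: end at clamp x = −99 mm, y ≈ −0.7 mm, top at 40 mm. Next I go up and look at the knob from above.

Request:
{"method": "send_rows", "body": {"series": [[[0,0,0],[0,0,-0.015],0.05],[[0,0,0],[0,0,-0.03],0.05],[[0,0,0],[0,0,-0.035],0.05],[[0,0,0],[0,0,-0.035],0.05],[[0,0,0],[0,0,-0.035],0.05],[[0,0,0],[0,0,-0.025],0.05],[[0,0,0],[0,0,0],0.05]]}}

```text
time_s: 7.85
tcp_pos: [0.4991, 0.0113, 0.2149]
tcp_rot: [0.003, 0.766, 0.643, 0.004]
wrist_force: [0.4, 0.3, 0.7]
grip_width: 0.05
```

```bash
python3 chk.py w4; python3 - <<'E'
from h import *
from plant import robot
z=np.load("w4.npz");K,R,t=z['K'],z['R'],z['t'];X=cloud(z['d'],K,R,t)
m=((X[...,2]>.155)&(X[...,2]<.17)).astype(np.uint8)
n,l,st,c=cv2.connectedComponentsWithStats(m);i=1+st[1:,4].argmax();print(st[i],c[i])
cn=max(cv2.findContours((l==i).astype(np.uint8),0,2)[0],key=len)
(cx,cy),r=cv2.minEnclosingCircle(cn);print("centre",onplane([cx,cy],.162,K,R,t),onplane(c[i],.162,K,R,t),"r",r*(.3815-.162)/K[0,0])
plan(robot.get_state(),[*onplane(c[i],.162,K,R,t)[0,:2],.21],80.1)
E
```

```text
bar 1322 x [-99.7 -15.4] y [-12.4  11.2] z 40.3 yaw 0.21
7.9 [0.49764273 0.01096531 0.21223167] [-0.4  0.2 -0.6] 0.05008908885441264 [ 0.29  0.25 -0.44  1.95  0.13  0.96 -0.38]
[ 232   86   39   41 1209] [250.94292804 105.60049628]
centre [[0.5093443  0.08973271 0.162     ]] [[0.50964636 0.08980334 0.162     ]] r 0.016135540822640314
tcp [0.4976 0.011  0.2122] psi 80.08 tilt [ 5.9e-03 -5.0e-04 -1.0e+00] shift [ 0.0797 -0.0018  0.0023] turn z -0.02
```

View pics/w4.png

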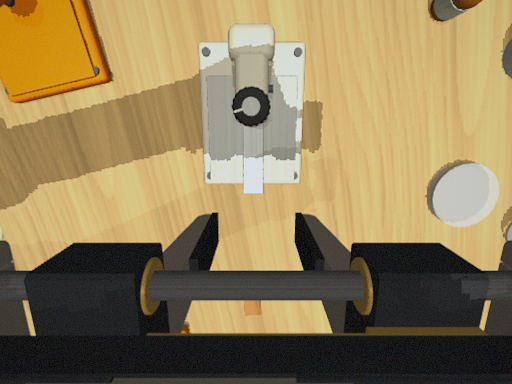

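The knob shows at (251,106), with its white line pointing left. The bar lies under the overarm at (253,125–193). Next I move over the knob and wind the wrist anticlockwise for range.

Request:
{"method": "send_rows", "body": {"series": [[[0,0,0],[0.027,-0.0005,0],0.05],[[0,0,0],[0.026,-0.0005,0],0.05],[[0,0,0],[0.026,-0.0005,0],0.05],[[0,0,-6.8],[0,0,0],0.05],[[0,0,-6.8],[0,0,0],0.05],[[0,0,-6.8],[0,0,0],0.05],[[0,0,-6.8],[0,0,0],0.05],[[0,0,-6.8],[0,0,0],0.05],[[0,0,-6.8],[0,0,0],0.05],[[0,0,-6.8],[0,0,0],0.05],[[0,0,-6.8],[0,0,0],0.05],[[0,0,-6.8],[0,0,0],0.05]]}}

```text
time_s: 8.9
tcp_pos: [0.5071, 0.0888, 0.2079]
tcp_rot: [-0.001, 0.329, 0.945, -0.0]
wrist_force: [0.1, -0.2, 0.8]
grip_width: 0.0503
```

Request:
{"method": "send_rows", "body": {"series": [[[0,0,-6.8],[0,0,0],0.05],[[0,0,-6.8],[0,0,0],0.05],[[0,0,-6.8],[0,0,0],0.05],[[0,0,-6.8],[0,0,0],0.05],[[0,0,-6.8],[0,0,0],0.05],[[0,0,-6.8],[0,0,0],0.05],[[0,0,-6.8],[0,0,0],0.05],[[0,0,-6.8],[0,0,0],0.05],[[0,0,-6.8],[0,0,0],0.05],[[0,0,-6.8],[0,0,0],0.05],[[0,0,0],[0,0,0],0.05],[[0,0,0],[0,0,0],0.05]]}}

```text
time_s: 9.9
tcp_pos: [0.5073, 0.0888, 0.2084]
tcp_rot: [-0.001, -0.251, 0.968, 0.001]
wrist_force: [-0.9, 0.5, -0.8]
grip_width: 0.05
```

```bash
python3 - <<'E'
from h import *
from plant import robot
s=robot.get_state();plan(s,[.5095,.0892,.141],80.1);print(s['time_s'],s['joint_pos'].round(2),s['wrist_torque'])
E
```

```text
tcp [0.5073 0.0888 0.2084] psi -150.89 tilt [-2.3e-03  6.0e-04 -1.0e+00] shift [-0.0022 -0.0008  0.0673] turn z 129.01
9.9 [ 0.51  0.41 -0.92  1.89  0.37  1.03  1.51] [ 0.07489277 -0.11351179  0.01614796]
```

Request:
{"method": "send_rows", "body": {"series": [[[0,0,0],[-0.0022,-0.0006,0],0.05],[[0,0,-6.8],[0,0,0],0.05],[[0,0,-6.8],[0,0,0],0.05],[[0,0,-6.8],[0,0,0],0.05],[[0,0,-6.8],[0,0,0],0.05],[[0,0,-6.8],[0,0,0],0.05],[[0,0,-6.8],[0,0,0],0.05],[[0,0,0],[0,0,0],0.05],[[0,0,0],[0,0,0],0.05]]}}

```text
time_s: 10.65
tcp_pos: [0.5102, 0.0895, 0.2092]
tcp_rot: [-0.0, -0.572, 0.82, 0.0]
wrist_force: [-0.2, -0.8, 0.1]
grip_width: 0.0497
```

```bash
python3 - <<'E'
from h import *
from plant import robot
s=robot.get_state();plan(s,[.5095,.0892,.141],80.1);print(s['time_s'],s['joint_pos'].round(2),s['wrist_torque'])
E
```

```text
tcp [0.5102 0.0895 0.2092] psi -110.17 tilt [-7.e-04  4.e-04 -1.e+00] shift [0.0006 0.0005 0.0682] turn z 169.73
10.65 [ 0.61  0.48 -1.08  1.88  0.48  1.07  2.13] [ 0.06697328 -0.13248576  0.05665142]
```

Request:
{"method": "send_rows", "body": {"series": [[[0,0,0],[0.0006,0.0005,0.02],0.05],[[0,0,0],[0,0,0.02],0.05],[[0,0,0],[0,0,0.017],0.05],[[0,0,0],[0,0,0.01],0.05],[[0,0,0],[0,0,0],0.04],[[0,0,0],[0,0,0],0.02],[[0,0,0],[0,0,0],0.02],[[0,0,0],[0,0,0],0.02],[[0,0,0],[0,0,0],0.02],[[0,0,0],[0,0,0],0.02]], "squeeze": 40}}

```text
time_s: 11.48
tcp_pos: [0.5094, 0.0898, 0.1435]
tcp_rot: [0.0, -0.574, 0.819, 0.0]
wrist_force: [-4.6, 1.4, 7.4]
grip_width: 0.0287
```

```bash
cat >st.py <<'E'
from h import *
from plant import robot
T=[];F=[]
s=robot.get_state();p,R=pose(s);print("t",round(s['time_s'],2),"psi",np.degrees(np.arctan2(R[1,0],R[0,0])).round(2),"tcp",p.round(4),"tilt",R[:2,2].round(4),"Mz",s['wrist_torque'].round(3),"F",s['wrist_force'].round(1),"w",round(s['grip_width'],4),"q7",s['joint_pos'].round(2)[[2,6]],"tau7",s['tau'][6].round(3))
E
python3 st.py
```

```text
t 11.48 psi -109.9 tcp [0.5094 0.0898 0.1435] tilt [0.0004 0.0003] Mz [ 0.481  0.933 -0.06 ] F [-4.6  1.4  7.4] w 0.0287 q7 [-1.    2.05] tau7 0.03
```

Request:
{"method": "send_rows", "body": {"series": [[[0,0,5],[0,0,0],0.02],[[0,0,5],[0,0,0],0.02],[[0,0,5],[0,0,0],0.02],[[0,0,5],[0,0,0],0.02],[[0,0,5],[0,0,0],0.02],[[0,0,5],[0,0,0],0.02],[[0,0,5],[0,0,0],0.02],[[0,0,5],[0,0,0],0.02]]}}

```text
time_s: 12.15
tcp_pos: [0.5096, 0.0896, 0.1435]
tcp_rot: [0.0, -0.258, 0.966, -0.0]
wrist_force: [-3.9, 1.8, 5.2]
grip_width: 0.029
```

```bash
python3 st.py
```

```text
t 12.15 psi -150.11 tcp [0.5096 0.0896 0.1435] tilt [ 0.0007 -0.0001] Mz [0.306 0.764 0.095] F [-3.9  1.8  5.2] w 0.029 q7 [-0.84  1.45] tau7 0.814
```

```bash
cat >st.py <<'E'
from h import *
from plant import robot,eyes
T=[];U=[];F=[]
for i in range(6):
    s=robot.get_state();T.append(s['wrist_torque'][2]);U.append(s['tau'][6]);F.append(s['wrist_force']);eyes.get_image("top")
p,R=pose(s);print("t",round(s['time_s'],2),"psi",np.degrees(np.arctan2(R[1,0],R[0,0])).round(2),"tcp",p.round(4),"Mz %.3f+-%.3f"%(np.mean(T[1:]),np.std(T[1:])/5**.5),"F",np.mean(F,0).round(1),"w",round(s['grip_width'],4),"q37",s['joint_pos'].round(2)[[2,6]],"tau7 %.3f"%np.mean(U[1:]),s['wrist_torque'].round(2)[:2])
E
python3 st.py
```

```text
t 12.4 psi -149.79 tcp [0.5096 0.0896 0.1434] Mz -0.106+-0.015 F [-3.8  1.4  6.4] w 0.0286 q37 [-0.84  1.46] tau7 -0.068 [0.39 0.85]
```

```bash
cat >rd.py <<'E'
from h import *
from plant import robot
s=robot.get_state();p,R=pose(s);print("t",round(s['time_s'],2),"psi",np.degrees(np.arctan2(R[1,0],R[0,0])).round(2),"M",s['wrist_torque'].round(3),"F",s['wrist_force'].round(1),"w",round(s['grip_width'],4),"q37",s['joint_pos'].round(2)[[2,6]],"tau7 %.3f"%s['tau'][6],"dq7 %.3f"%s['dq'][6])
E
```

Request:
{"method": "send_rows", "body": {"series": [[[0,0,4],[0,0,0],0.02],[[0,0,4],[0,0,0],0.02]]}}

```text
time_s: 12.62
tcp_pos: [0.5096, 0.0896, 0.1435]
tcp_rot: [0.0, -0.191, 0.982, -0.0]
wrist_force: [-4.3, 0.7, 7.1]
grip_width: 0.029
```

```bash
python3 rd.py
```

```text
t 12.62 psi -157.93 M [0.288 0.883 0.132] F [-4.3  0.7  7.1] w 0.029 q37 [-0.81  1.34] tau7 0.694 dq7 -0.726
```

Request:
{"method": "send_rows", "body": {"series": [[[0,0,4],[0,0,0],0.02]]}}

```text
time_s: 12.7
tcp_pos: [0.5096, 0.0895, 0.1434]
tcp_rot: [0.0, -0.157, 0.988, -0.0]
wrist_force: [-4.5, 0.3, 6.3]
grip_width: 0.0289
```

```bash
python3 rd.py
```

```text
t 12.7 psi -161.94 M [0.328 0.836 0.116] F [-4.5  0.3  6.3] w 0.0289 q37 [-0.79  1.28] tau7 0.632 dq7 -0.722
```

Request:
{"method": "send_rows", "body": {"series": [[[0,0,4],[0,0,0],0.02]]}}

```text
time_s: 12.78
tcp_pos: [0.5097, 0.0895, 0.1435]
tcp_rot: [0.0, -0.122, 0.992, -0.0]
wrist_force: [-3.7, 1.5, 6.2]
grip_width: 0.029
```

```bash
python3 rd.py
```

```text
t 12.78 psi -165.94 M [0.217 0.827 0.098] F [-3.7  1.5  6.2] w 0.029 q37 [-0.77  1.21] tau7 0.630 dq7 -0.723
```

Request:
{"method": "send_rows", "body": {"series": [[[0,0,4],[0,0,0],0.02]]}}

```text
time_s: 12.87
tcp_pos: [0.5096, 0.0895, 0.1434]
tcp_rot: [0.0, -0.088, 0.996, -0.0]
wrist_force: [-4.0, 1.0, 7.8]
grip_width: 0.0293
```

```bash
python3 rd.py
```

```text
t 12.87 psi -169.94 M [0.243 0.848 0.12 ] F [-4.   1.   7.8] w 0.0293 q37 [-0.76  1.15] tau7 0.632 dq7 -0.721
```

Request:
{"method": "send_rows", "body": {"series": [[[0,0,4],[0,0,0],0.02],[[0,0,4],[0,0,0],0.02],[[0,0,4],[0,0,0],0.02]]}}

```text
time_s: 13.12
tcp_pos: [0.5096, 0.0894, 0.1434]
tcp_rot: [0.0, 0.017, 1.0, -0.0]
wrist_force: [-3.7, 0.5, 6.5]
grip_width: 0.0292
```

```bash
python3 rd.py
```

```text
t 13.12 psi 178.06 M [0.078 0.852 0.062] F [-3.7  0.5  6.5] w 0.0292 q37 [-0.71  0.97] tau7 0.635 dq7 -0.728
```

Request:
{"method": "send_rows", "body": {"series": [[[0,0,4],[0,0,0],0.02],[[0,0,4],[0,0,0],0.02]]}}

```text
time_s: 13.28
tcp_pos: [0.5096, 0.0893, 0.1434]
tcp_rot: [0.0, 0.087, 0.996, -0.0]
wrist_force: [-3.8, 1.6, 7.2]
grip_width: 0.0292
```

```bash
python3 rd.py
```

```text
t 13.28 psi 170.06 M [0.093 0.887 0.194] F [-3.8  1.6  7.2] w 0.0292 q37 [-0.68  0.85] tau7 0.639 dq7 -0.729
```

Still running free at 80°; tau7 is level at 0.63–0.64, which makes it a clean detector at constant speed.

Request:
{"method": "send_rows", "body": {"series": [[[0,0,4],[0,0,0],0.02],[[0,0,4],[0,0,0],0.02],[[0,0,4],[0,0,0],0.02]]}}

```text
time_s: 13.53
tcp_pos: [0.5095, 0.0892, 0.1434]
tcp_rot: [0.0, 0.19, 0.982, -0.0]
wrist_force: [-4.0, -0.2, 8.4]
grip_width: 0.029
```

```bash
python3 rd.py
```

```text
t 13.53 psi 158.07 M [0.042 0.898 0.069] F [-4.  -0.2  8.4] w 0.029 q37 [-0.63  0.66] tau7 0.635 dq7 -0.735
```

Request:
{"method": "send_rows", "body": {"series": [[[0,0,4],[0,0,0],0.02],[[0,0,4],[0,0,0],0.02]]}}

```text
time_s: 13.7
tcp_pos: [0.5095, 0.0892, 0.1434]
tcp_rot: [0.0, 0.258, 0.966, -0.0]
wrist_force: [-4.2, 0.3, 7.7]
grip_width: 0.0291
```

```bash
python3 rd.py
```

```text
t 13.7 psi 150.07 M [0.002 0.949 0.089] F [-4.2  0.3  7.7] w 0.0291 q37 [-0.6   0.54] tau7 0.618 dq7 -0.736
```

Request:
{"method": "send_rows", "body": {"series": [[[0,0,4],[0,0,0],0.02],[[0,0,4],[0,0,0],0.02],[[0,0,4],[0,0,0],0.02]]}}

```text
time_s: 13.95
tcp_pos: [0.5094, 0.0891, 0.1434]
tcp_rot: [0.0, 0.358, 0.934, -0.0]
wrist_force: [-4.1, 0.4, 7.2]
grip_width: 0.0289
```

```bash
python3 rd.py
```

```text
t 13.95 psi 138.08 M [-0.04   1.048  0.183] F [-4.1  0.4  7.2] w 0.0289 q37 [-0.55  0.35] tau7 0.593 dq7 -0.738
```

Request:
{"method": "send_rows", "body": {"series": [[[0,0,4],[0,0,0],0.02],[[0,0,4],[0,0,0],0.02]]}}

```text
time_s: 14.12
tcp_pos: [0.5094, 0.0891, 0.1434]
tcp_rot: [0.0, 0.422, 0.907, -0.0]
wrist_force: [-4.9, -0.7, 7.8]
grip_width: 0.0292
```

```bash
python3 rd.py
```

```text
t 14.12 psi 130.08 M [-0.046  1.05   0.2  ] F [-4.9 -0.7  7.8] w 0.0292 q37 [-0.52  0.23] tau7 0.577 dq7 -0.743
```

Request:
{"method": "send_rows", "body": {"series": [[[0,0,4],[0,0,0],0.02]]}}

```text
time_s: 14.2
tcp_pos: [0.5093, 0.0891, 0.1434]
tcp_rot: [0.0, 0.453, 0.891, -0.001]
wrist_force: [-4.7, -0.1, 9.0]
grip_width: 0.0289
```

```bash
python3 rd.py
```

```text
t 14.2 psi 126.08 M [-0.065  1.106  0.187] F [-4.7 -0.1  9. ] w 0.0289 q37 [-0.51  0.17] tau7 0.569 dq7 -0.745
```

Request:
{"method": "send_rows", "body": {"series": [[[0,0,4],[0,0,0],0.02]]}}

```text
time_s: 14.28
tcp_pos: [0.5093, 0.0891, 0.1434]
tcp_rot: [0.0, 0.484, 0.875, -0.001]
wrist_force: [-4.9, 0.9, 7.8]
grip_width: 0.0289
```

```bash
python3 rd.py
```

```text
t 14.28 psi 122.08 M [-0.064  1.121  0.212] F [-4.9  0.9  7.8] w 0.0289 q37 [-0.49  0.1 ] tau7 0.560 dq7 -0.743
```

Request:
{"method": "send_rows", "body": {"series": [[[0,0,4],[0,0,0],0.02]]}}

```text
time_s: 14.37
tcp_pos: [0.5093, 0.0891, 0.1434]
tcp_rot: [0.0, 0.514, 0.858, -0.001]
wrist_force: [-5.2, 0.3, 7.7]
grip_width: 0.0293
```

```bash
python3 rd.py
```

```text
t 14.37 psi 118.08 M [-0.     1.139  0.273] F [-5.2  0.3  7.7] w 0.0293 q37 [-0.48  0.04] tau7 0.552 dq7 -0.744
```

Request:
{"method": "send_rows", "body": {"series": [[[0,0,4],[0,0,0],0.02]]}}

```text
time_s: 14.45
tcp_pos: [0.5092, 0.0891, 0.1434]
tcp_rot: [0.0, 0.544, 0.839, -0.001]
wrist_force: [-4.9, 0.2, 8.0]
grip_width: 0.0288
```

```bash
python3 rd.py
```

```text
t 14.45 psi 114.09 M [-0.042  1.183  0.193] F [-4.9  0.2  8. ] w 0.0288 q37 [-0.46 -0.02] tau7 0.544 dq7 -0.746
```

Request:
{"method": "send_rows", "body": {"series": [[[0,0,4],[0,0,0],0.02]]}}

```text
time_s: 14.53
tcp_pos: [0.5092, 0.0891, 0.1434]
tcp_rot: [0.0, 0.573, 0.82, -0.001]
wrist_force: [-4.3, -0.3, 8.9]
grip_width: 0.0292
```

```bash
python3 rd.py
```

```text
t 14.53 psi 110.09 M [0.012 1.216 0.229] F [-4.3 -0.3  8.9] w 0.0292 q37 [-0.45 -0.08] tau7 0.545 dq7 -0.746
```

Request:
{"method": "send_rows", "body": {"series": [[[0,0,4],[0,0,0],0.02]]}}

```text
time_s: 14.62
tcp_pos: [0.5091, 0.0891, 0.1434]
tcp_rot: [0.0, 0.601, 0.799, -0.001]
wrist_force: [-4.8, 0.6, 8.6]
grip_width: 0.0291
```

```bash
python3 rd.py
```

```text
t 14.62 psi 106.09 M [-0.019  1.221  0.288] F [-4.8  0.6  8.6] w 0.0291 q37 [-0.43 -0.15] tau7 0.546 dq7 -0.748
```

tau7 went flat at 0.545 from psi ≈ 114°, after a steady 0.9 rad ramp, so slipping began there, about 8° ago. I'll turn 4° more, then release and check the lines.

Request:
{"method": "send_rows", "body": {"series": [[[0,0,4],[0,0,0],0.02]]}}

```text
time_s: 14.7
tcp_pos: [0.5091, 0.0891, 0.1434]
tcp_rot: [0.0, 0.629, 0.778, -0.001]
wrist_force: [-5.0, -0.3, 8.6]
grip_width: 0.0291
```

```bash
python3 rd.py
```

```text
t 14.7 psi 102.09 M [0.003 1.249 0.218] F [-5.  -0.3  8.6] w 0.0291 q37 [-0.42 -0.21] tau7 0.547 dq7 -0.748
```

Request:
{"method": "send_rows", "body": {"series": [[[0,0,0],[0,0,0],0.02],[[0,0,0],[0,0,0],0.02],[[0,0,0],[0,0,0],0.04],[[0,0,0],[0,0,0],0.05],[[0,0,0],[0,0,0],0.05],[[0,0,0],[0,0,0],0.05],[[0,0,0],[0,0,-0.015],0.05],[[0,0,0],[0,0,-0.03],0.05],[[0,0,0],[0,0,-0.03],0.05],[[0,0,0],[0,0,0],0.05]]}}

```text
time_s: 15.53
tcp_pos: [0.513, 0.09, 0.2228]
tcp_rot: [0.003, 0.629, 0.778, 0.003]
wrist_force: [1.2, 0.2, 1.0]
grip_width: 0.0504
```

Request:
{"method": "send_rows", "body": {"series": [[[0,0,0],[-0.026,0,0],0.05],[[0,0,0],[-0.026,0,0],0.05],[[0,0,0],[-0.026,0,0],0.05],[[0,0,0],[0,0,0],0.05],[[0,0,0],[0,0,0],0.05]]}}

```text
time_s: 15.95
tcp_pos: [0.526, 0.0112, 0.2171]
tcp_rot: [-0.0, 0.63, 0.777, -0.0]
wrist_force: [-0.2, -0.2, -0.5]
grip_width: 0.05
```

```bash
python3 chk.py w5; python3 - <<'E'
from h import *
out=[]
for f in("w4","w5"):
    z=np.load(f+".npz");K,R,t=z['K'],z['R'],z['t'];X=cloud(z['d'],K,R,t)
    m=((X[...,2]>.155)&(X[...,2]<.17)).astype(np.uint8)
    n,l,st,c=cv2.connectedComponentsWithStats(m);i=1+st[1:,4].argmax();ctr=onplane(c[i],.162,K,R,t)[0];print(f,ctr)
    # rectified world-aligned view of the knob-top plane: right=+x, up=+y, 0.1 mm... 
    g=np.arange(-.025,.025,.000125);gx,gy=np.meshgrid(g,-g);W=np.stack([ctr[0]+gx,ctr[1]+gy,0*gx+.162],-1)@R.T+t
    uv=(W/W[...,2:])@K.T;out.append(cv2.remap(z['im'],uv[...,0].astype(np.float32),uv[...,1].astype(np.float32),cv2.INTER_CUBIC))
    # white line angle: brightness on annulus
    a=np.radians(np.arange(360));gr=cv2.cvtColor(out[-1],cv2.COLOR_RGB2GRAY).astype(float)
    pr=sum(gr[(200-8*r*np.sin(a)).astype(int),(200+8*r*np.cos(a)).astype(int)] for r in np.arange(9.5,13,.5))
    pr-=pr.min();k=pr.argmax();w=np.arange(-12,13);q=pr[(k+w)%360];q=np.clip(q-q.max()*.5,0,None);print("line angle",k+(w*q).sum()/q.sum(),q.max())
cv2.imwrite("pics/k.png",np.hstack(out)[...,::-1])
E
```

```text
bar 1329 x [-98.5 -16. ] y [-12.7  11.2] z 40.3 yaw 0.14
16.0 [0.52581612 0.0128202  0.21719058] [-0.2  0.3 -0.1] 0.05010297896008168 [ 0.25  0.29 -0.4   1.88  0.13  1.    0.  ]
w4 [0.50964636 0.08980334 0.162     ]
line angle 188.3296468069925 584.5
w5 [0.50951674 0.0898914  0.162     ]
line angle 37.85383678440926 597.5
```

View pics/k.png

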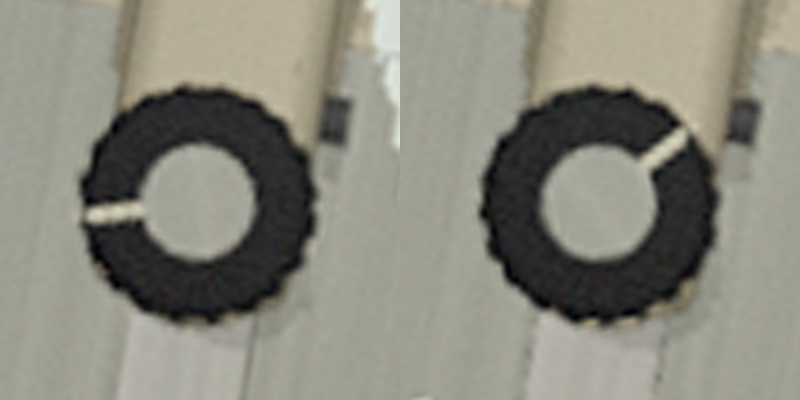

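The knob's white line moved from 188° to 38°, i.e. 150° clockwise. The tool turned 148°, so the fingers did not slip on the knob. Moving torque rose from about 0.12 to 0.23 N m and stayed level, matching the given 0.13 and 0.24. Slip began about 12.5° (0.22 rad) before the stop. The gripper is clear, so I'm handing in.

```bash
python3 -c "
from plant import ticket,robot
print(robot.get_state()['time_s']);print(ticket.sign_off())"
```

```text
16.0
the job is handed in; nothing more can be done
None
```

I laid the bar flat on the cream clamp's table, let go of it, and turned the knob clockwise until it slipped. I handed the job in at 16.0 s of the 72 s, and the hand-in reports no verdict.

- **Bar:** its middle is about 39 mm in front of the ram axis and within 1 mm of the centre line. Its top is at 40.3 mm, and it had not moved on the table after clamping.
- **Knob:** I turned it about 150° in all. Torque ramped over about 0.9 rad from about 0.12 to 0.23 N m, then stayed level from about 12° (0.22 rad) before I stopped. The wrist picture shows the white line turned 150.5° against 148° for the tool, so the fingers held and the knob itself slipped.
- **Not checked directly:** I did not see the hub's dark line or measure the clamping force. Both are inferred from the torque plateau.
- **At hand-in:** the gripper was clear of everything, with the tool centre at about 217 mm. I did not re-measure the other things on the desk after the job, but nothing in the forces or moves suggested touching them.

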